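# Free the rest board jammed crosswise in the sloped acrylic tier

### The arm

A 6-joint arm with a two-finger parallel gripper is mounted at the origin on the work surface. World frame = base frame: x ahead of the robot, y to its left, z up, the work surface at z = 0. Lengths are in m, angles in rad, forces in N, time in s.
With the tool pointing down it reaches from about 0.4 to 0.925 m from the base axis. Payload 12.5 kg.
Tool frame: the origin (TCP) lies at the very end of the fingers, on their centre line; the grasp point (between the pads) lies behind it (robot.hold_point_z is the z of the grasp point in the tool frame, in m); z points along the fingers, y is the direction in which the jaws open and shut (so a half turn about z gives the same grasp; the last joint's range is limited). The gripper opens to 95 mm and grips with 3 to 60 N. Pads are 20 mm wide; open, the fingers measure 119 mm over their backs; the gripper's body (75 mm by 180 mm) begins 59 mm behind the grasp point.
Start: joints at [-1.243, 0.491, 1.559, -0, 1.092, -0.106], TCP at [0.263, -0.567, 0.215] pointing down, gripper open.
Joint ranges: [-3.1, 3.1], [-0.84, 2.19], [0.05, 2.79], [-1.13, 4.28], [0.06, 2.93], [-2.69, 2.69]. Speed limits (rad/s): [2.22, 2.22, 2.79, 3.14, 3.14, 3.14].

### API

Orientations are given as a rotation vector (axis times angle).
In Python, from bench import robot gives the robot as it stands.
- The arm moves only by the shell command python3 -m crank 'ROWS' [FORCE]. ROWS is JSON, a list of rows, each an object with "travel": the shift along the world's x, y, z in cm, a list of three; "twist": the turn, a rotation vector about the world's x, y, z in rad, a list of three; "fingers": the opening, from 0 (shut) to 1 (fully open). A call has 1 to 5 rows; each row shifts and turns the commanded pose from where the row before left it; what a row does not reach is not made up. A row lasts 1/8 s, in which the tool goes at most 62.5 mm and 10.7 degrees, less where a joint would pass 70% of its speed; a pose out of reach is approached as far as the arm can. A call is refused whole if a number of a shift passes 6.25 or a number of a turn 0.188, either way. A call with a gripper value outside its range is refused whole. The fingers move at their own pace and stop on an object; FORCE is the grip in N (left out, the last holds). Time passes only in rows, so rows that do not move let the fingers close. It gives the time, the measured TCP pose, the force and the opening at its end, in the units of the state.
- robot.observe(): the state, without advancing time (a new reading comes with each control period).
- robot.camera(name): name is "scene" or "top" or "wrist"; returns a dict with "color" (480x640x3 uint8, red, green, blue), "fx", "fy", "cx", "cy" (pixels), "rvec" (rotation vector, rad) and "tvec" (3), from world to camera coordinates, as OpenCV has them; the wrist camera has in their place "mount" (4x4, takes a point from camera to tool coordinates, whose origin is the TCP and whose axes are the flange's). Camera axes: x right, y down, z forward; pixel columns grow to the right and rows downward; lengths in m; the calibration is good to about 2 mm. A picture is of the moment at which its call begins: read the wrist's pose just before it. There is no depth.
- robot.finish_job(): hands the job in, once; it reports no verdict.
Trained networks look in a picture, given as the dict that the camera call returned (one of the last four; its "shot" number tells which), for a name from the list of things; names that differ only in an ending like _2 or _b are one class to them, and where a whole thing is asked for, a point or a joint stands for the part that bears it (a point fixed in the world has none). Each returns a list of dicts, best first, with "confidence" (0 to 1); they miss things now and then, are a little off and sometimes report something else, mostly with a low value. They report only what shows in the picture. A call takes as long as a camera call. They do not tell look-alikes from the thing itself.
- robot.search_frame(picture, name): "at" ([x, y, z] in m, in the coordinates of the camera as it stood for that picture, good to about 4 mm: the middle of the surface that is visible of it).
- robot.pinpoint(picture, name): "at" ([x, y, z] in m, in the coordinates of the camera as it stood for that picture, good to about 4 mm: a listed point, or the origin of a listed thing).
The state is a dict: "time": time; "joints": joint angles; "joint_velocities": joint speeds; "joint_torque": joint torques, N m; "tcp_pos": TCP position; "tcp_rot": TCP orientation; "contact_force": force on the tool from outside, world axes, zero at the start; "ft_torque": the same for the moment, N m; "grip_width": opening from 0.0 (shut) to 1.0 (fully open).
Only numpy, scipy, OpenCV 4.12 (cv2) and the standard library are available. Lean on these libraries where they do the work, as an engineer would, in place of code of your own. Each camera call takes 0.05 s, during which the arm holds its last target.

### The job

The plywood rest board is stuck slantwise in the sloped top tier, its corners caught under the two side rims. Take it by its handle, turn it square to the tier while it is still down inside so that its corners come free, lift it out without forcing the acrylic, and lay it gently, handle up, in the middle of the cork mat. Let go of it and leave the other things where they are.

Things in the scene. Friction and masses are not known exactly. Their poses are not given: they have to be found in the camera images.
- board_handle (a point): Grip centre of the bridge handle on the loose plywood rest board (160 g): 48 mm above the middle of the board's underside. x along the board, y across, z up from it. The handle's wooden bar runs along x: 70 long, 14 wide, from 40 to 60 mm above the underside, with two posts of the same width 30 mm either side of this point.
- board_middle (a point): Middle of the board itself, 5 mm above its underside: 130 long (x) by 60 wide (y) by 10 thick (z). At the start it lies on the sloped tray's floor, turned 0.5 to 0.6 rad to the tier, counter-clockwise seen from above, its corners under the side rims.
- tier: Fixed stand of three stacked clear acrylic tiers, 160 by 134 mm in plan, 190 high. The top one is an open tray sloping up 0.35 rad (20 degrees) away from its front. Origin: middle of the sloped tray's floor; z square to that floor, x up the slope, y across. Inside the tray is 150 long (x) by 126 wide (y); end walls 17 high, no rim on them.
- tier_mouth (a point): Point 21 mm above the middle of the sloped tray's floor, axes as the tier. A clear cover with two flat side rims (17 to 21 mm above the floor, grey edging) leaves an opening 66 wide in y, full length in x. The cover sits stiffly up to 14 mm off to either side (y) of this point, a shift not given here: feel or see it. The board comes out only along x, mid-opening, within 0.04 rad.
- mat: Fixed cork mat lying on the sideboard, 220 (x) by 180 (y) by 5 mm thick; origin at the centre of its underside.
- drip_bottle: Bystander: clear empty drip bottle, 60 across, 170 high, upright; origin under its centre.
- dish: Bystander: blue ceramic dish, 110 across, 40 high; origin under its centre.
- comb: Bystander: steel grooming comb lying flat, 130 by 33 by 5 mm, long along x; origin under its middle.
- chew_stick: Bystander: bamboo chew stick lying down, 16 across, about 120 long along x.
- jar: Bystander: white closed jar with a twist cap, 70 across, 85 high; origin under its centre.
- scoop_cup: Bystander: steel cup, 64 across, 70 high; origin under its centre.
- soft_brush: Bystander: brush lying down along x; origin under its middle.
There are look-alikes about, which are no part of the job. Of the things shaped like the part that bears board_handle, the wooden one is meant.

How it is judged:
On the way, in this order (a step that is already met when the one before it is completed fails the run):
1. the board is turned square to the tier (within 0.1 rad) while still down in the tray below the rims (angle between the x axis of board_handle and the x axis of tier, either way round below 0.1 rad and z of board_handle in the frame of tier below 0.058 m and distance between board_handle and tier below 0.09 m), for 0.1 s.
2. the board is lifted out of the tier (distance between board_handle and tier above 0.1 m), for 0.1 s.
At the end, for the whole second after the job is handed in: The board lies still, flat (within 0.08 rad) and handle up on the cork mat, its middle within 40 mm of the mat's middle, released (horizontal distance between board_handle and mat below 0.04 m and z of board_handle in the frame of mat between 0.046 and 0.06 m and angle between board_handle's own z axis and vertical below 0.08 rad and linear speed of board below 0.02 m/s); the robot touches nothing.
It fails at once if the board is forced against the acrylic (over 50 N) (contact force between board and tier above 50 N).
It fails at once if the board is slammed onto the mat (over 40 N) (contact force between board and mat above 40 N).
It fails at once if a bystander is pushed more than 30 mm (distance of any of drip_bottle, dish, comb, chew_stick, jar, scoop_cup, soft_brush from where it was at the start of the episode above 0.03 m).
It also fails if it takes over 67 s, if anything falls off the work surface, if the arm or the gripper's body presses on something with over 40 N, if the wrist force passes 120 N, or if a joint passes its speed limit or range.

## Working session

There is one attempt and no reset: what is moved stays moved. The work goes in short steps, Python scripts to look and compute and a shell command to move; the robot and the scene stay as the last step left them, time stands still between calls to the robot, and variables do not carry over. Pictures are saved under pics/ and viewed, and the job is handed in when it is done.

```bash
ls; mkdir -p pics
cat > h.py <<'E'
import numpy as np,cv2
from bench import robot
from scipy.spatial.transform import Rotation as R
def w2c(p):
    return R.from_rotvec(p["rvec"]).as_matrix(),np.array(p["tvec"])
def cam2w(p,a,st=None):
    if "mount" in p:
        M=np.array(p["mount"]);t=M[:3,:3]@np.array(a)+M[:3,3]
        return R.from_rotvec(st["tcp_rot"]).as_matrix()@t+np.array(st["tcp_pos"])
    r,t=w2c(p);return r.T@(np.array(a)-t)
def proj(p,X,st=None):
    X=np.atleast_2d(X)
    if "mount" in p:
        M=np.array(p["mount"]);T=R.from_rotvec(st["tcp_rot"]).as_matrix()
        t=(X-np.array(st["tcp_pos"]))@T; c=(t-M[:3,3])@M[:3,:3]
    else:
        r,t=w2c(p);c=X@r.T+t
    return np.c_[c[:,0]/c[:,2]*p["fx"]+p["cx"],c[:,1]/c[:,2]*p["fy"]+p["cy"]]
def save(p,n,crop=None,s=1):
    im=p["color"][:,:,::-1]
    if crop: x0,y0,x1,y1=crop;im=im[y0:y1,x0:x1]
    cv2.imwrite("pics/"+n,cv2.resize(im,None,fx=s,fy=s,interpolation=cv2.INTER_CUBIC))
E
python3 - <<'E'
from h import *
print(robot.observe()); print(robot.hold_point_z)
for n in ["scene","top"]:
    p=robot.camera(n);save(p,n+"0.png");print(n,{k:v for k,v in p.items() if k!="color"})
    for t in ["board_handle","board_middle","tier","tier_mouth","mat","drip_bottle","dish","jar","scoop_cup"]:
        for d in robot.pinpoint(p,t): print(t,d["confidence"],cam2w(p,d["at"]).round(4), proj(p,cam2w(p,d["at"])).round(0))
E
```

```text
pics
{'time': 0.0, 'joints': array([-1.24258915e+00,  4.91541836e-01,  1.55945861e+00, -5.04996347e-05,
        1.09170471e+00, -1.05603207e-01]), 'joint_velocities': array([ 0.00019183,  0.00065597, -0.00028928, -0.00039794,  0.00036137,
       -0.00089196]), 'joint_torque': array([-2.10524745e-04, -6.12646437e+01, -2.58189046e+01,  6.91958028e-02,
        4.81638929e-02, -8.73922477e-05]), 'tcp_pos': array([ 0.26263322, -0.56686377,  0.21406961]), 'tcp_rot': array([-3.06689660e+00, -6.75895893e-01,  2.63945583e-04]), 'contact_force': array([0.67257479, 0.09450663, 0.27740266]), 'ft_torque': array([ 0.04317676, -0.03196416, -0.03660793]), 'grip_width': 0.9994538888399996}
-0.0188
scene {'fx': 486.66439953358883, 'fy': 486.66439953358883, 'cx': 324.9678740677961, 'cy': 241.54532656377674, 'rvec': array([ 1.7149626 ,  2.14818088, -0.58753048]), 'tvec': array([ 0.12936005, -0.38349435,  1.55600345]), 'shot': 1}
board_handle 0.65 [0.3897 0.3864 0.0118] [[481. 246.]]
board_handle 0.6 [0.5222 0.1674 0.1752] [[401. 241.]]
board_handle 0.58 [0.3676 0.1477 0.0154] [[395. 222.]]
board_handle 
[... 1120 characters left out ...]
46. 314.]]
board_handle 0.5 [0.5342 0.1747 0.1295] [[231. 237.]]
board_middle 0.88 [0.5355 0.176  0.136 ] [[229. 236.]]
board_middle 0.87 [0.4013 0.3523 0.0302] [[156. 298.]]
board_middle 0.73 [0.3466 0.1854 0.0268] [[230. 324.]]
tier 0.87 [0.5391 0.1696 0.1259] [[233. 235.]]
tier 0.46 [0.5222 0.1696 0.1732] [[230. 241.]]
tier_mouth 0.86 [0.5279 0.1677 0.1479] [[233. 239.]]
mat 0.58 [ 0.5263 -0.1718 -0.0027] [[387. 249.]]
drip_bottle 0.9 [ 6.896e-01  9.320e-02 -1.000e-04] [[276. 178.]]
drip_bottle 0.6 [ 0.4062 -0.4052  0.0016] [[487. 303.]]
dish 0.56 [ 0.6827 -0.0349  0.0009] [[330. 182.]]
jar 0.82 [ 0.5428  0.4238 -0.0057] [[133. 237.]]
scoop_cup 0.73 [ 0.5014 -0.4356  0.0038] [[500. 262.]]
```

View pics/scene0.png

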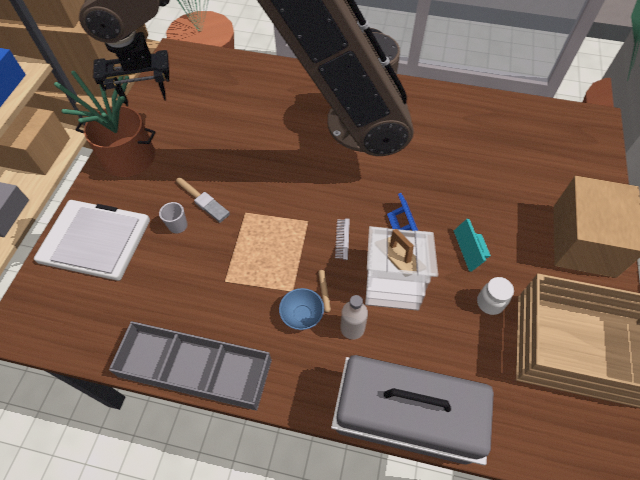

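View pics/top0.png

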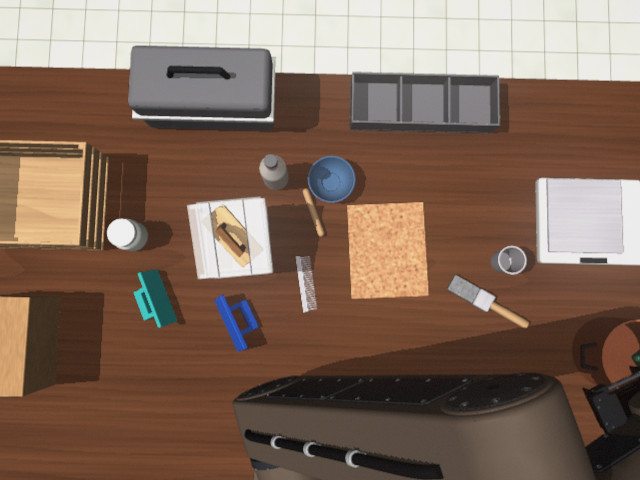

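Run:
```python
import cv2
a=cv2.imread("pics/top0.png")[180:300,170:300];cv2.imwrite("pics/top0c.png",cv2.resize(a,None,fx=4.6,fy=4.6,interpolation=2))
a=cv2.imread("pics/scene0.png")[190:320,330:480];cv2.imwrite("pics/scene0c.png",cv2.resize(a,None,fx=4.6,fy=4.6,interpolation=2))
```

```text
(no output)
```

View pics/top0c.png

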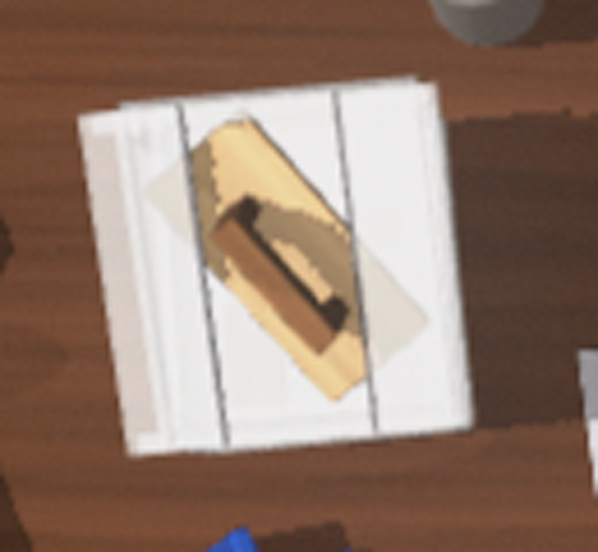

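View pics/scene0c.png

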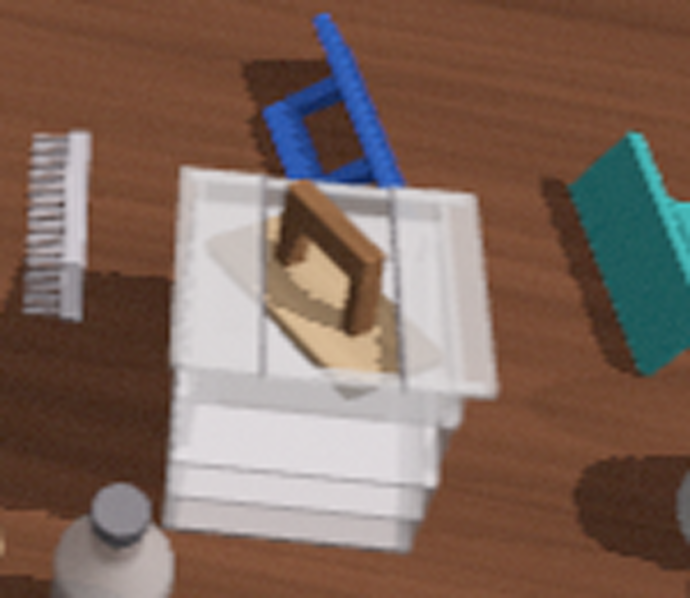

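The pictures show three handle-shaped things: the wooden bridge handle in the tray (top 231,237; scene 401,241), a blue look-alike (top 238,320; scene 400,215) and a teal one (top 155,298; scene 472,245). I choose the wooden one, and the close crops confirm it: brown bar on a plywood board, slantwise in the tray. The rim edges run about (220,277)→(209,203) and (252,273)→(243,200) in the top view.

```bash
cat > fit.py <<'E'
from h import *
from scipy.optimize import least_squares
def Rt(yaw): return R.from_euler('zy',[yaw,-0.35]).as_matrix()
E
python3 - <<'E'
from fit import *
import json
pt=robot.camera("top");ps=robot.camera("scene")
# rim inner edges ends (lower, upper)
T={'L':[(219.6,276.7),(209.1,202.8)],'R':[(251.7,273.5),(243,200)]}
S={'L':[(415.2,231.3),(417.8,273.7)],'R':[(387.4,228),(387,271.5)]}
def res(q):
    o=q[:3];Rm=Rt(q[3]);s=q[4];hl=q[5];r=[]
    for P,D in((pt,T),(ps,S)):
        for k,sg in(('L',1),('R',-1)):
            for i,x in enumerate((-hl,hl)):
                r+=list(proj(P,o+Rm@np.array([x,s+sg*.033,.021]))[0]-np.array(D[k][i]))
    r+=list((o-np.array([.5365,.170,.128]))/.004*1.0)+[(hl-.076)/.002, s/.01]
    return r
f=least_squares(res,[.536,.17,.128,.05,0,.076]);print(f.x.round(4),np.round(f.fun,1))
c=f.x[:3];M=Rt(f.x[3])
print("handle in tier frame",(M.T@(np.array([.5222,.1674,.1752])-c)).round(4))
E
```

```text
[0.5364 0.1702 0.1258 0.1093 0.0021 0.0783] [ 0.  -0.7  0.4  0.1 -0.9 -0.1 -1.3  0.1 -1.3 -0.2 -1.1  0.5  0.1 -0.2
  0.3 -1.  -0.   0.1 -0.5  1.2  0.2]
handle in tier frame [ 0.0032 -0.0032  0.0513]
```

```bash
cat > goal.py <<'E'
from fit import *
O=np.array([.5364,.1702,.1258]);Y=0.1093
def goal(p_t,ang,flip=0,O=O,Y=Y):
    M=Rt(Y); 
    B=M@R.from_rotvec([0,0,ang]).as_matrix()
    # tool: z=-B.z, x=B.x, y=-B.y
    T=B@np.diag([1,-1,-1.])
    if flip: T=T@np.diag([-1,-1,1.])
    return O+M@np.array(p_t),T
def delta(P,T,st=None):
    st=st or robot.observe()
    d=(P-st["tcp_pos"])*100
    w=R.from_matrix(T@R.from_rotvec(st["tcp_rot"]).as_matrix().T).as_rotvec()
    return d,w
E
python3 - <<'E'
from goal import *
for fl in(0,1):
    P,T=goal([0,0,.15],.55,fl);d,w=delta(P,T);print(d.round(2),w.round(3),np.linalg.norm(w))
print(R.from_rotvec(robot.observe()["tcp_rot"]).as_matrix().round(2))
p=robot.camera("wrist");print(p["mount"],p["fx"])
E
```

```text
[22.23 73.73  5.21] [-0.039 -0.348  0.223] 0.4157069285515142
[22.23 73.73  5.21] [ 0.508 -0.058 -2.874] 2.919539025736863
[[ 0.91  0.42  0.  ]
 [ 0.42 -0.91 -0.  ]
 [ 0.    0.   -1.  ]]
[[-6.76689440e-04 -9.66927032e-01 -2.55052264e-01  7.25342144e-02]
 [ 9.99999766e-01 -6.28934589e-04 -2.68789719e-04  9.65097785e-04]
 [ 9.94888538e-05 -2.55052386e-01  9.66927231e-01 -1.68568867e-01]
 [ 0.00000000e+00  0.00000000e+00  0.00000000e+00  1.00000000e+00]] 332.4600720442807
```

```bash
python3 -m crank '[{"travel":[4,4,1.5],"twist":[0,0,0]},{"travel":[4,4.5,1.5],"twist":[0,0,0]},{"travel":[4,4.5,1],"twist":[0,0,0]},{"travel":[4,4.7,1],"twist":[0,0,0]},{"travel":[3,5,0],"twist":[0,0,0]}]'; python3 -m crank '[{"travel":[2,5.5,0],"twist":[0,-0.05,0.03]},{"travel":[1,6,0],"twist":[0,-0.05,0.03]},{"travel":[0,6,0],"twist":[0,-0.05,0.03]},{"travel":[0,6,0],"twist":[0,-0.05,0.03]},{"travel":[0,6,0],"twist":[0,-0.05,0.03]}]'; python3 -m crank '[{"travel":[0,6,0],"twist":[-0.01,-0.05,0.03]},{"travel":[0,6,0],"twist":[-0.01,-0.05,0.03]},{"travel":[0,5,0],"twist":[-0.02,0,0.02]},{"travel":[0,4,0],"twist":[0,0,0]},{"travel":[0,0,0],"twist":[0,0,0]}]'
python3 - <<'E'
from goal import *
P,T=goal([0,0,.15],.55);d,w=delta(P,T);print(d.round(2),w.round(3),np.linalg.norm(w))
E
```

```text
[22.23 73.73  5.2 ] [-0.039 -0.348  0.223] 0.4156957937621878invalid input
invalid input
invalid input
```

```bash
python3 -m crank '[{"travel":[4,4,1.5],"twist":[0,0,0],"fingers":1},{"travel":[4,4.5,1.5],"twist":[0,0,0],"fingers":1},{"travel":[4,4.5,1],"twist":[0,0,0],"fingers":1},{"travel":[4,4.7,1],"twist":[0,0,0],"fingers":1},{"travel":[3,5,0],"twist":[0,0,0],"fingers":1}]'
```

```text
time: 1.78
tcp_pos: [0.4542, -0.3387, 0.2654]
tcp_rot: [3.066, 0.676, 0.002]
contact_force: [1.4, 0.4, -0.7]
grip_width: 0.999
```

```bash
python3 -m crank '[{"travel":[2,5.5,0],"twist":[0,-0.05,0.03],"fingers":1},{"travel":[1,6,0],"twist":[0,-0.05,0.03],"fingers":1},{"travel":[0,6,0],"twist":[0,-0.05,0.03],"fingers":1},{"travel":[0,6,0],"twist":[0,-0.05,0.03],"fingers":1},{"travel":[0,6,0],"twist":[0,-0.05,0.03],"fingers":1}]'; python3 -m crank '[{"travel":[0,6,0],"twist":[-0.01,-0.05,0.03],"fingers":1},{"travel":[0,6,0],"twist":[-0.01,-0.05,0.03],"fingers":1},{"travel":[0,5,0],"twist":[-0.02,0,0.02],"fingers":1},{"travel":[0,4,0],"twist":[0,0,0],"fingers":1},{"travel":[0,0,0],"twist":[0,0,0],"fingers":1}]'
python3 - <<'E'
from goal import *
P,T=goal([0,0,.15],.55);d,w=delta(P,T);print(d.round(2),w.round(3),np.linalg.norm(w))
st=robot.observe();p=robot.camera("wrist");save(p,"w1.png")
for t in ["board_handle","board_middle","tier","tier_mouth"]:
    for d in robot.pinpoint(p,t): X=cam2w(p,d["at"],st);print(t,d["confidence"],X.round(4),(Rt(Y).T@(X-O)).round(4))
E
```

```text
time: 2.4
tcp_pos: [0.4825, -0.0434, 0.265]
tcp_rot: [2.934, 0.884, 0.379]
contact_force: [1.8, -0.2, -0.0]
grip_width: 1.0
time: 3.02
tcp_pos: [0.4824, 0.1671, 0.2647]
tcp_rot: [2.822, 0.992, 0.499]
contact_force: [-0.2, 0.7, 0.7]
grip_width: 0.996
[0.26 0.31 0.2 ] [-0.001 -0.002 -0.017] 0.01675632906907717
board_handle 0.96 [0.3624 0.1473 0.0098] [-0.2045 -0.0006 -0.0493]
board_handle 0.89 [0.3862 0.3838 0.0098] [-0.1565  0.2321 -0.0575]
board_handle 0.62 [0.5208 0.1655 0.1724] [ 0.0008 -0.0048  0.0491]
board_middle 0.96 [0.4051 0.3491 0.027 ] [-0.1368  0.1949 -0.0478]
board_middle 0.91 [0.5337 0.1689 0.1277] [-0.0021 -0.0011  0.0027]
board_middle 0.72 [0.3502 0.1855 0.0254] [-0.2064  0.038  -0.0305]
tier 0.7 [0.5402 0.168  0.1314] [ 0.0052 -0.0028  0.0039]
tier_mouth 0.74 [ 0.5448  0.4209 -0.0039] [-0.009   0.2532 -0.1248]
```

View pics/w1.png

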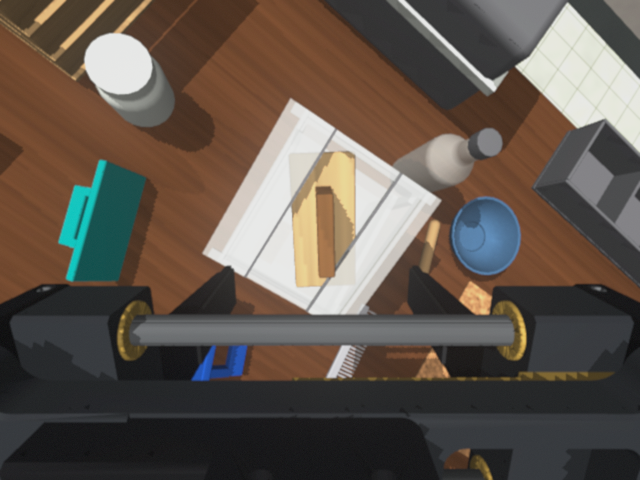

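The wrist view shows the wooden handle at (326,232), board corners around (290,153), (354,152), (297,287), (354,285), and rim edges (336,130)→(246,275) and (402,175)→(309,305). I'll zoom in to fit these precisely.

Run:
```python
import cv2
a=cv2.imread("pics/w1.png")[90:320,195:450];a=cv2.resize(a,None,fx=2.6*1.2,fy=2.6,interpolation=2) if 0 else cv2.resize(a,None,fx=2.6,fy=2.6,interpolation=2)
cv2.imwrite("pics/w1c.png",a)
```

```text
(no output)
```

View pics/w1c.png

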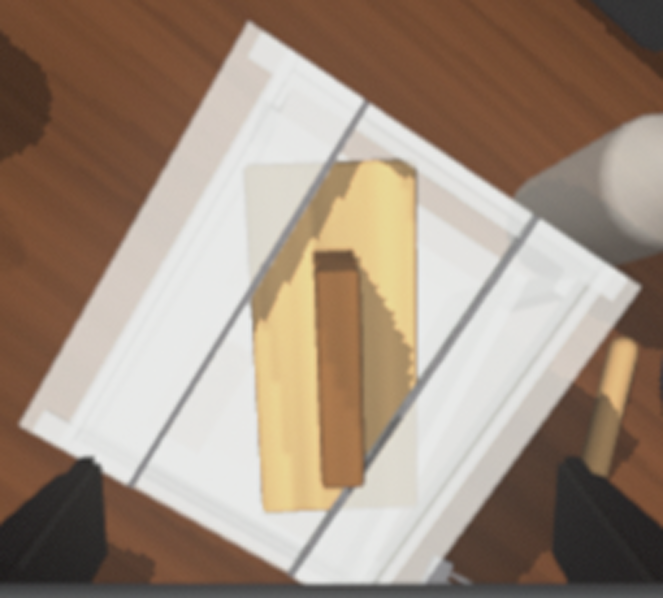

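```bash
cat > fit2.py <<'E'
from goal import *
st=robot.observe();pw=robot.camera("wrist");pt=robot.camera("top");ps=robot.camera("scene")
f=lambda L:[(195+x/2.6,90+y/2.6) for x,y in L]
g=lambda L:[(170+x/4.6,180+y/4.6) for x,y in L]
W={'L':f([(132,485),(366,103)]),'R':f([(295,572),(537,217)])}
WB=f([(415,163),(246,165),(266,512),(416,507)]) # FR? front: +x is up ; left=+y
BB=[(.065,-.03,.01),(.065,.03,.01),(-.065,.03,.01),(-.065,-.03,.01)]
WH=f([(317,268),(358,268),(323,487),(363,487)])
HH=[(.035,.007,.06),(.035,-.007,.06),(-.035,.007,.06),(-.035,-.007,.06)]
T={'L':[(219.6,276.7),(209.1,202.8)],'R':[(251.7,273.5),(243,200)]}
S={'L':[(415.2,231.3),(417.8,273.7)],'R':[(387.4,228),(387,271.5)]}
def res(q):
    o=q[:3];Rm=Rt(q[3]);s=q[4];hl=q[5];r=[]
    for P,D,w in((pw,W,1),(pt,T,1.),(ps,S,1.)):
        for k,sg in(('L',1),('R',-1)):
            for i,x in enumerate((-hl,hl)):
                r+=list(w*(proj(P,o+Rm@np.array([x,s+sg*.033,.021]),st)[0]-np.array(D[k][i])))
    A=R.from_rotvec([0,0,q[8]]).as_matrix()
    for pts,pix in((BB,WB),(HH,WH)):
        X=(np.array(pts)@A.T+[q[6],q[7],0])@Rm.T+o
        r+=list((proj(pw,X,st)-np.array(pix)).ravel())
    r+=list((o-np.array([.5365,.170,.128]))/.006)+[(hl-.078)/.003, s/.02]
    return r
F=least_squares(res,[.536,.17,.128,.1,0,.076,0,0,.55])
print(F.x.round(4));print(np.round(F.fun,1))
J=np.linalg.inv(F.jac.T@F.jac);print(np.sqrt(np.diag(J)).round(4))
E
python3 fit2.py
```

```text
[ 0.5367  0.1698  0.1265  0.1079 -0.0014  0.0781  0.0026 -0.0056  0.5908]
[ 0.6 -0.8 -0.3 -0.3 -2.8 -0.3 -2.4 -1.9  1.7 -1.1  2.3 -0.1  0.8 -0.5
  0.7 -0.1 -2.8 -0.4 -2.8  0.2 -1.5 -0.4 -1.4 -1.3  1.9 -1.6 -0.2 -0.3
 -0.8  1.2  1.9  1.6 -1.9 -0.2  0.5 -0.7 -1.3  0.6  0.3  0.1  0.  -0.
 -0.3  0.  -0.1]
[0.0007 0.0057 0.0011 0.0047 0.0058 0.0005 0.0005 0.0058 0.0074]
```

```bash
sed -i 's/^O=.*/O=np.array([.5367,.1698,.1265]);Y=0.1079/' goal.py
python3 - <<'E'
from goal import *
for z in(.085,.0292):
    P,T=goal([.0026,-.0056,z],.59);d,w=delta(P,T);print(d.round(2),w.round(3),robot.observe()["joints"].round(2))
E
```

```text
[ 2.77  0.05 -5.73] [-0.014 -0.002  0.025] [ 0.24  0.16  1.97 -0.12  0.67  1.22]
[  4.68   0.05 -10.97] [-0.014 -0.002  0.025] [ 0.24  0.16  1.97 -0.12  0.67  1.22]
```

```bash
python3 -m crank '[{"travel":[1.4,0.03,-2.8],"twist":[-0.014,-0.002,0.025],"fingers":0.5},{"travel":[1.37,0.02,-2.93],"twist":[0,0,0],"fingers":0.5},{"travel":[0,0,0],"twist":[0,0,0],"fingers":0.5}]'
python3 - <<'E'
from goal import *
P,T=goal([.0026,-.0056,.0292],.59);d,w=delta(P,T);print(d.round(2),w.round(3))
st=robot.observe();p=robot.camera("wrist");save(p,"w2.png")
p=robot.camera("scene");save(p,"s2.png",(320,170,480,310),4)
E
```

```text
time: 3.8
tcp_pos: [0.5102, 0.1646, 0.2057]
tcp_rot: [2.803, 1.021, 0.49]
contact_force: [-0.5, -0.5, 0.4]
grip_width: 0.742
[ 1.95 -0.01 -5.07] [ 0.001 -0.004 -0.   ]
```

View pics/w2.png

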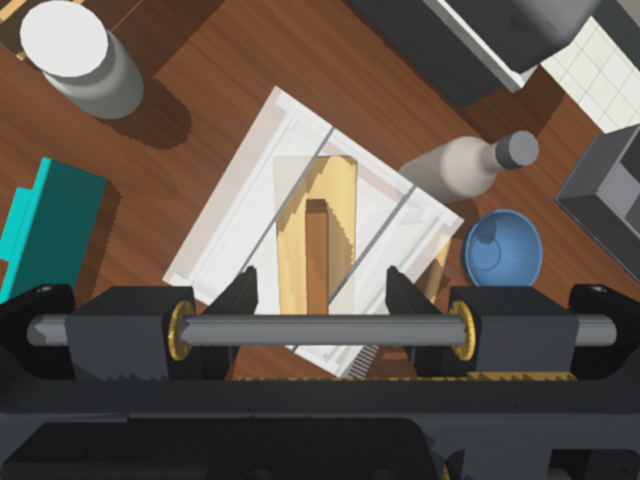

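View pics/s2.png

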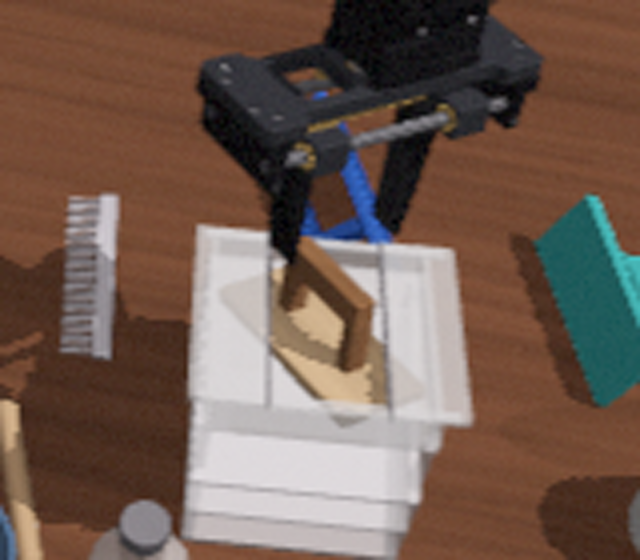

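Handle bar at about (316,250), between fingertips at (250,290) and (392,290), and parallel to the tool. The alignment is good, so I descend.

```bash
python3 -m crank '[{"travel":[0.65,0,-1.69],"twist":[0,0,0],"fingers":0.5},{"travel":[0.65,0,-1.69],"twist":[0,0,0],"fingers":0.5},{"travel":[0.65,0,-1.69],"twist":[0,0,0],"fingers":0.5},{"travel":[0,0,0],"twist":[0,0,0],"fingers":0.5},{"travel":[0,0,0],"twist":[0,0,0],"fingers":0.5}]'
python3 - <<'E'
from goal import *
P,T=goal([.0026,-.0056,.0292],.59);d,w=delta(P,T);print(d.round(2),w.round(3))
p=robot.camera("scene");save(p,"s3.png",(320,170,480,310),4)
E
```

```text
time: 4.53
tcp_pos: [0.53, 0.1654, 0.158]
tcp_rot: [2.801, 1.021, 0.497]
contact_force: [1.1, 0.5, 0.1]
grip_width: 0.498
[-0.03 -0.09 -0.3 ] [-0.     0.001 -0.002]
```

View pics/s3.png

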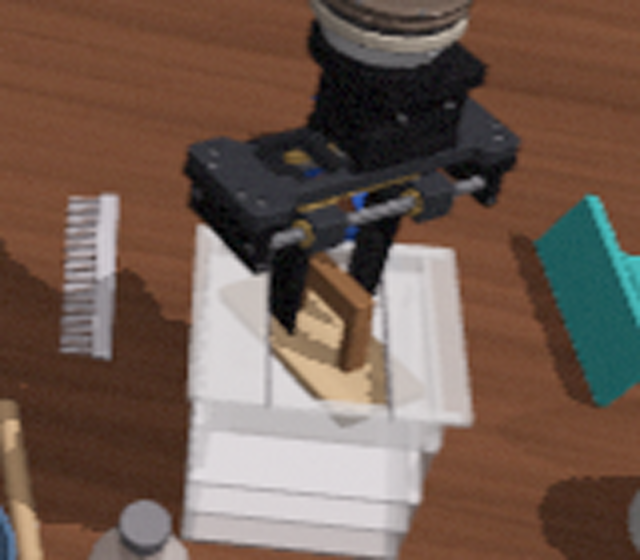

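```bash
python3 -m crank '[{"travel":[0,-0.05,-0.25],"twist":[0,0,0],"fingers":0.4},{"travel":[0,0,0],"twist":[0,0,0],"fingers":0.2},{"travel":[0,0,0],"twist":[0,0,0],"fingers":0.1},{"travel":[0,0,0],"twist":[0,0,0],"fingers":0.05},{"travel":[0,0,0],"twist":[0,0,0],"fingers":0.05}]' 30;python3 -m crank '[{"travel":[0,0,0],"twist":[0,0,0],"fingers":0.05},{"travel":[0,0,0],"twist":[0,0,0],"fingers":0.05},{"travel":[0,0,0],"twist":[0,0,0],"fingers":0.05}]'
python3 - <<'E'
from goal import *
P,T=goal([.0026,-.0056,.0292],.59);d,w=delta(P,T);print(d.round(2),w.round(3))
st=robot.observe();print(st["contact_force"],st["ft_torque"],st["joints"])
p=robot.camera("wrist");save(p,"w4.png")
E
```

```text
time: 5.2
tcp_pos: [0.5296, 0.1651, 0.1539]
tcp_rot: [2.802, 1.022, 0.494]
contact_force: [-2.0, 4.0, -2.4]
grip_width: 0.149
time: 5.58
tcp_pos: [0.5297, 0.1649, 0.154]
tcp_rot: [2.802, 1.022, 0.494]
contact_force: [-1.8, 3.9, -3.1]
grip_width: 0.148
[-0.   -0.04  0.1 ] [ 0.    -0.001 -0.002]
[-1.77670395  3.88419255 -3.06906756] [0.93329721 0.7595673  0.17631682] [ 0.21917594  0.37831992  2.02316766 -0.18872933  0.40503724  1.25157141]
```

View pics/w4.png

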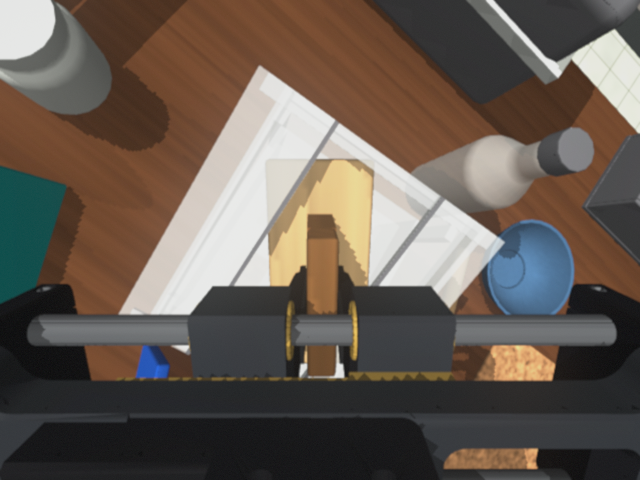

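Gripped: the opening is 14 mm, and the picture shows the bar held at (322,260). Next I lift 2 mm inside the tray, centre the board along x, then turn it.

```bash
python3 -m crank '[{"travel":[-0.07,-0.01,0.2],"twist":[0,0,0],"fingers":0.05},{"travel":[-0.23,-0.02,-0.09],"twist":[0,0,0],"fingers":0.05},{"travel":[0,0,0],"twist":[0.025,0.0027,-0.069],"fingers":0.05},{"travel":[0,0,0],"twist":[0.025,0.0027,-0.069],"fingers":0.05},{"travel":[0,0,0],"twist":[0,0,0],"fingers":0.05}]' 40
python3 - <<'E'
from goal import *
P,T=goal([.0,-.0056,.0292],0);d,w=delta(P,T);print(d.round(2),w.round(3))
E
```

```text
time: 6.25
tcp_pos: [0.5273, 0.1643, 0.1556]
tcp_rot: [2.892, 0.821, 0.504]
contact_force: [-0.5, 0.5, -1.2]
grip_width: 0.142
[-0.   -0.01 -0.15] [ 0.151 -0.005 -0.419]
```

```bash
python3 -m crank '[{"travel":[0,0,0],"twist":[0.038,0,-0.105],"fingers":0.05},{"travel":[0,0,0],"twist":[0.038,-0.002,-0.105],"fingers":0.05},{"travel":[0,0,0],"twist":[0.038,-0.002,-0.105],"fingers":0.05},{"travel":[0,0,0],"twist":[0.037,-0.001,-0.104],"fingers":0.05},{"travel":[0,0,0],"twist":[0,0,0],"fingers":0.05}]'
python3 - <<'E'
from goal import *
P,T=goal([.0,-.0056,.0292],0);d,w=delta(P,T);print(d.round(2),w.round(3),robot.observe()["ft_torque"])
st=robot.observe();p=robot.camera("wrist");save(p,"w5.png")
p=robot.camera("top");save(p,"t5.png",(170,170,300,290),4.6)
p=robot.camera("scene");save(p,"s5.png",(340,190,460,290),5)
E
```

```text
time: 6.88
tcp_pos: [0.5271, 0.1644, 0.1554]
tcp_rot: [3.07, 0.168, 0.543]
contact_force: [-0.7, 0.4, -1.2]
grip_width: 0.146
[ 0.02 -0.02 -0.13] [ 0.001  0.    -0.002] [0.00886511 0.27585363 0.02050642]
```

View pics/w5.png

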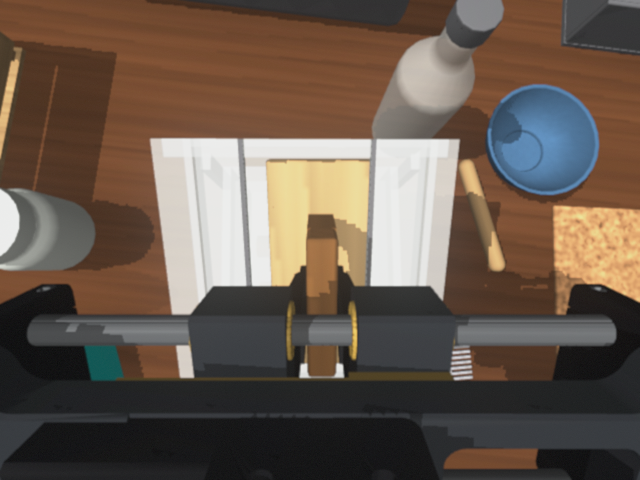

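View pics/s5.png

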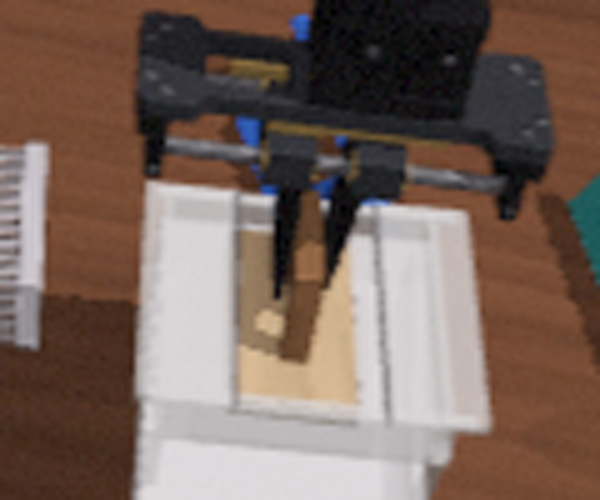

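The board is now square. Wrist view: board edges at u≈267 and 369, rim edges at u≈241 and 374, so it must go toward +y (left). I'll measure that precisely.

Run:
```python
import cv2
a=cv2.imread("pics/w5.png")[130:290,220:400];cv2.imwrite("pics/w5c.png",cv2.resize(a,None,fx=4.4,fy=3.7,interpolation=2))
```

```text
(no output)
```

View pics/w5c.png

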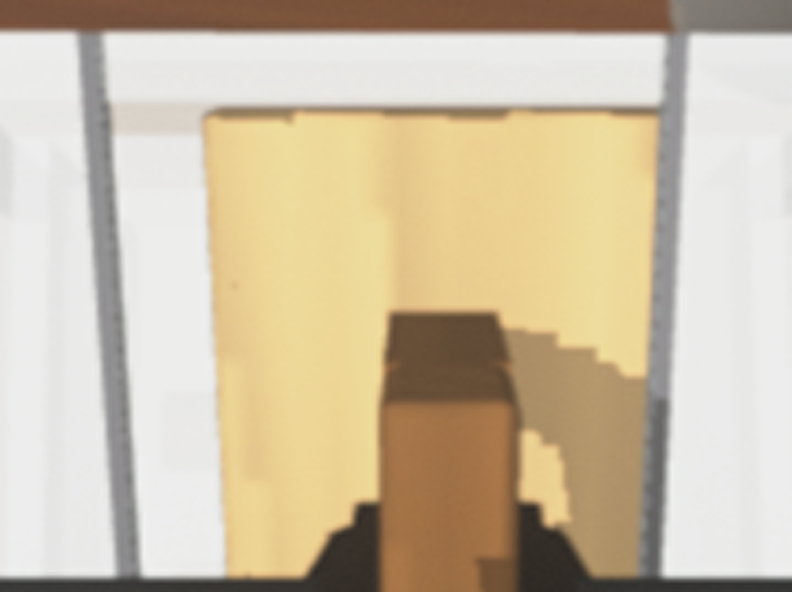

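```bash
cat > rim.py <<'E'
from goal import *
def rims(L,Rr,Bl,pre,st,p,hw=.0344):
    """L,Rr,Bl lists of px; fit rims in tool frame: y offset, yaw, depth; board left edge: offset,yaw given depth"""
    M=np.array(p["mount"])
    def pr(X): 
        c=(np.array(X)-M[:3,3])@M[:3,:3]; return c[:,0]/c[:,2]*p["fx"]+p["cx"],c[:,1]/c[:,2]*p["fy"]+p["cy"]
    # tool frame: x ~ board x, y~ -board y, z down. hold at z=-.0188 ; TCP at tier z= .0292+lift
    def line(px,y0,a,z):
        u,v=pr([[0.02,y0+a*.02,z],[.07,y0+a*.07,z]])
        n=np.array([-(v[1]-v[0]),u[1]-u[0]]);n/=np.hypot(*n)
        return [(q[0]-u[0])*n[0]+(q[1]-v[0])*n[1] for q in px]
    f=least_squares(lambda q:line(L,q[0]-hw,q[1],q[2])+line(Rr,q[0]+hw,q[1],q[2]),[0,0,.01])
    g=least_squares(lambda q:line(Bl,q[0]-.03,q[1],f.x[2]+.009),[0,0]) # placeholder height: set below
    print("rim mid y,yaw,z(mm)",f.x*[1e3,1,1e3],f.fun.round(2)," board mid y,yaw",g.x*[1e3,1],g.fun.round(2))
E
python3 - <<'E'
from rim import *
st=robot.observe();p=robot.camera("wrist")
c=lambda l:[(220+x/4.4,130+y/3.7) for x,y in l]
rims(c([(90,33),(128,577)]),c([(676,33),(650,577)]),c([(205,115),(228,577)]),0,st,p)
rims(c([(103,33),(140,577)]),c([(664,33),(639,577)]),c([(205,115),(228,577)]),0,st,p,.033)
E
```

```text
rim mid y,yaw,z(mm) [-6.90321944e+00  2.10253524e-03  1.08958883e+01] [-0.03  0.04  0.03 -0.04]  board mid y,yaw [ 4.37778084e-01 -1.27174221e-04] [-0. -0.]
rim mid y,yaw,z(mm) [-6.85742759e+00  2.01580265e-03  1.13799758e+01] [-0.07  0.08  0.07 -0.08]  board mid y,yaw [ 3.60035025e-01 -1.27174221e-04] [-0. -0.]
```

```bash
python3 -m crank '[{"travel":[-0.04,0.35,0],"twist":[0,0,0],"fingers":0.05},{"travel":[-0.04,0.36,0],"twist":[0,0,0],"fingers":0.05},{"travel":[0,0,0],"twist":[0,0,0],"fingers":0.05},{"travel":[0,0,0],"twist":[0,0,0],"fingers":0.05}]'
python3 - <<'E'
from goal import *
P,T=goal([.0,.0015,.0292],0);d,w=delta(P,T);print(d.round(2),w.round(3),robot.observe()["ft_torque"])
st=robot.observe();p=robot.camera("wrist");save(p,"w6.png")
import cv2
a=cv2.imread("pics/w6.png")[130:290,220:400];cv2.imwrite("pics/w6c.png",cv2.resize(a,None,fx=4.4,fy=3.7,interpolation=2))
p=robot.camera("scene");save(p,"s6.png",(340,190,460,290),5)
E
```

```text
time: 7.58
tcp_pos: [0.5261, 0.1717, 0.1552]
tcp_rot: [3.071, 0.165, 0.543]
contact_force: [-0.4, 0.1, -1.6]
grip_width: 0.147
[ 0.05 -0.05 -0.14] [-0. -0.  0.] [0.02378067 0.31387244 0.00342378]
```

View pics/w6c.png

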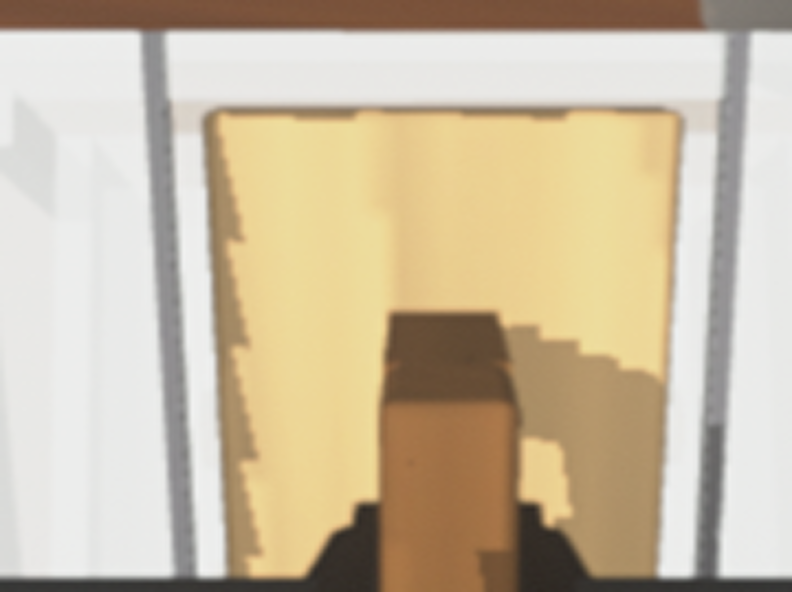

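View pics/s6.png

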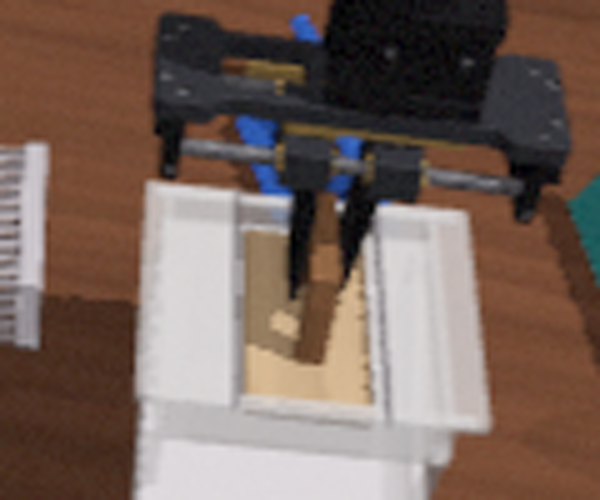

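The board now sits between the rims with nearly equal gaps (about 35 px left and 39 px right in the 4.4× crop, under 0.5 mm of difference). I lift along the tier normal and watch the force.

```bash
python3 - <<'E'
from rim import *
st=robot.observe();p=robot.camera("wrist")
c=lambda l:[(220+x/4.4,130+y/3.7) for x,y in l]
rims(c([(165,33),(196,577)]),c([(725,33),(695,577)]),c([(204,115),(229,577)]),0,st,p,.033)
E
python3 -m crank '[{"travel":[-0.2,-0.02,0.56],"twist":[0,0,0],"fingers":0.05},{"travel":[-0.2,-0.02,0.56],"twist":[0,0,0],"fingers":0.05},{"travel":[0,0,0],"twist":[0,0,0],"fingers":0.05}]'
```

```text
rim mid y,yaw,z(mm) [5.29782799e-01 1.54530521e-04 1.15622559e+01] [-0.02  0.03  0.02 -0.03]  board mid y,yaw [ 0.44041725 -0.00368798] [0. 0.]
time: 8.1
tcp_pos: [0.5222, 0.1713, 0.1672]
tcp_rot: [3.071, 0.165, 0.544]
contact_force: [-1.1, 0.4, -1.3]
grip_width: 0.145
```

```bash
python3 -m crank '[{"travel":[-0.34,-0.04,0.94],"twist":[0,0,0],"fingers":0.05},{"travel":[-0.34,-0.04,0.94],"twist":[0,0,0],"fingers":0.05},{"travel":[-0.68,-0.07,1.88],"twist":[0,0,0],"fingers":0.05},{"travel":[-1.02,-0.1,2.8],"twist":[0,0,0],"fingers":0.05},{"travel":[-1.02,-0.1,2.8],"twist":[0,0,0],"fingers":0.05}]'
python3 -m crank '[{"travel":[0,0,1],"twist":[0,0,0],"fingers":0.05},{"travel":[0,0,0],"twist":[0,0,0],"fingers":0.05}]'
python3 - <<'E'
from goal import *
for n in("top","scene"):
    p=robot.camera(n);save(p,n+"7.png")
# mat orientation
print(robot.observe()["joints"])
E
```

```text
time: 8.72
tcp_pos: [0.4875, 0.1677, 0.2614]
tcp_rot: [3.071, 0.165, 0.543]
contact_force: [0.1, -0.6, -1.8]
grip_width: 0.145
time: 8.98
tcp_pos: [0.4884, 0.1678, 0.2705]
tcp_rot: [3.071, 0.165, 0.545]
contact_force: [0.2, 1.1, -1.5]
grip_width: 0.145
[ 0.24721838  0.16410217  1.9547685  -0.13213021  0.68827829  1.79876327]
```

View pics/scene7.png

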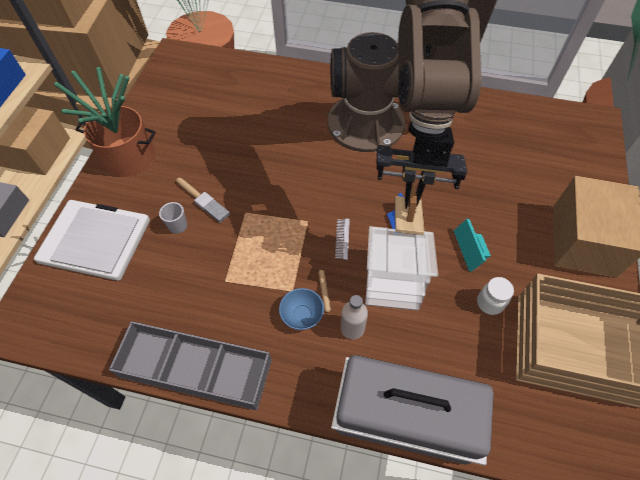

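View pics/top7.png

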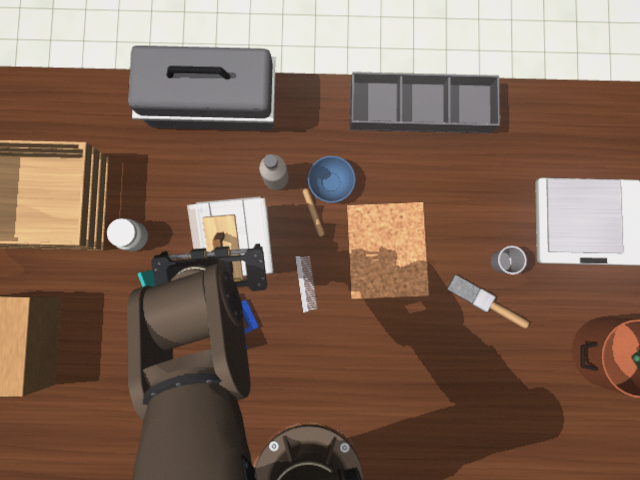

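Run:
```python
from goal import *
p=robot.camera("top");r,t=w2c(p);C=r.T@-t
pts=[]
for u,v in[(347,205),(424,203),(428,297),(351,298)]:
    d=r.T@np.array([(u-p["cx"])/p["fx"],(v-p["cy"])/p["fy"],1]);k=(.005-C[2])/d[2];pts.append(C+k*d)
pts=np.array(pts);print(pts.round(3),pts.mean(0))
T=R.from_euler('z',Y).as_matrix()@np.diag([1,-1,-1.])
m=pts.mean(0)
d,w=delta(np.array([m[0],m[1],.10]),T);print(d.round(2),w.round(3))
```

```text
[[ 0.628 -0.076  0.005]
 [ 0.637 -0.258  0.005]
 [ 0.417 -0.267  0.005]
 [ 0.411 -0.089  0.005]] [ 0.52332863 -0.17257773  0.005     ]
[  3.53 -34.02 -16.9 ] [0.    0.348 0.001]
```

```bash
python3 -m crank '[{"travel":[0,-3,0.5],"twist":[0,0,0],"fingers":0.05},{"travel":[0.5,-5,0],"twist":[0,0.07,0],"fingers":0.05},{"travel":[0.7,-5.5,0],"twist":[0,0.07,0],"fingers":0.05},{"travel":[0.7,-5.5,0],"twist":[0,0.07,0],"fingers":0.05},{"travel":[0.7,-5.5,0],"twist":[0,0.07,0],"fingers":0.05}]'
python3 -m crank '[{"travel":[0.7,-5,-2],"twist":[0,0.068,0],"fingers":0.05},{"travel":[0.2,-3.5,-4],"twist":[0,0,0],"fingers":0.05},{"travel":[0,-1,-4],"twist":[0,0,0],"fingers":0.05},{"travel":[0,0,-4],"twist":[0,0,0],"fingers":0.05},{"travel":[0,0,-2],"twist":[0,0,0],"fingers":0.05}]'
python3 -m crank '[{"travel":[0,0,0],"twist":[0,0,0],"fingers":0.05},{"travel":[0,0,0],"twist":[0,0,0],"fingers":0.05}]'
python3 - <<'E'
from goal import *
T=R.from_euler('z',Y).as_matrix()@np.diag([1,-1,-1.])
d,w=delta(np.array([.5245,-.173,.033]),T);print(d.round(2),w.round(3))
p=robot.camera("scene");save(p,"s8.png",(190,150,380,320),4)
p=robot.camera("wrist");save(p,"w8.png")
E
```

```text
time: 9.75
tcp_pos: [0.5141, -0.0793, 0.2742]
tcp_rot: [3.133, 0.168, 0.104]
contact_force: [0.8, 0.4, -0.8]
grip_width: 0.148
time: 10.38
tcp_pos: [0.5221, -0.1722, 0.1118]
tcp_rot: [-3.135, -0.167, 0.003]
contact_force: [0.6, -0.6, -0.8]
grip_width: 0.147
time: 10.62
tcp_pos: [0.5234, -0.1724, 0.1154]
tcp_rot: [3.137, 0.168, 0.003]
contact_force: [1.1, -0.3, -0.9]
grip_width: 0.148
[ 0.11 -0.06 -8.24] [-0.     0.002  0.001]
```

View pics/s8.png

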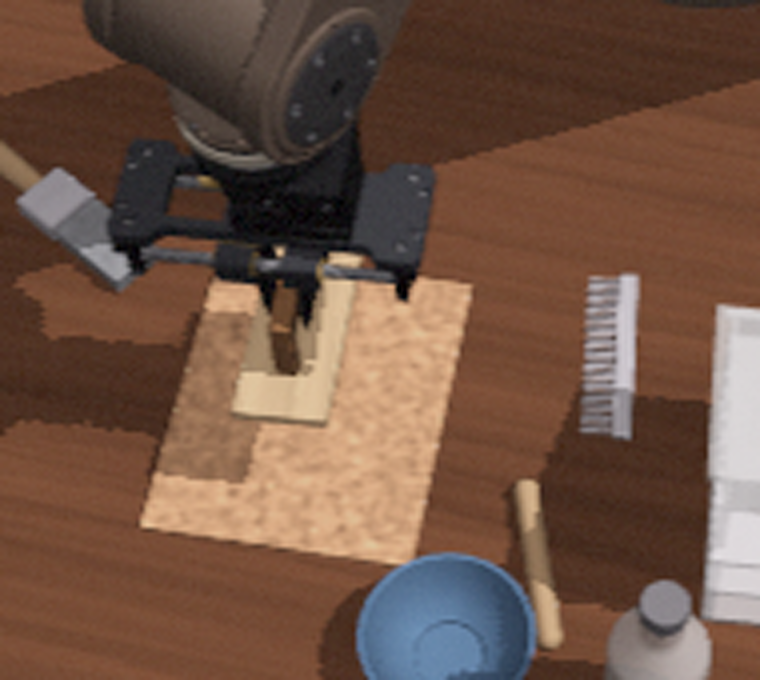

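View pics/w8.png

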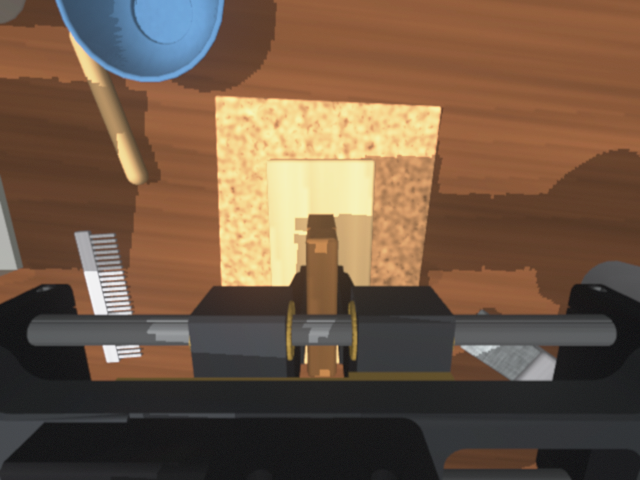

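The board is level over the mat's middle: board edges at u≈268 and 374 between mat edges at u≈218 and 437. I lower it.

```bash
python3 -m crank '[{"travel":[0.1,0,-2.5],"twist":[0,0,0],"fingers":0.05},{"travel":[0,0,-2.5],"twist":[0,0,0],"fingers":0.05},{"travel":[0,0,-1.5],"twist":[0,0,0],"fingers":0.05},{"travel":[0,0,-0.7],"twist":[0,0,0],"fingers":0.05},{"travel":[0,0,0],"twist":[0,0,0],"fingers":0.05}]'
python3 -m crank '[{"travel":[0,0,0],"twist":[0,0,0],"fingers":0.05},{"travel":[0,0,-0.2],"twist":[0,0,0],"fingers":0.05},{"travel":[0,0,0],"twist":[0,0,0],"fingers":0.05},{"travel":[0,0,0],"twist":[0,0,0],"fingers":0.05}]'
```

```text
time: 11.35
tcp_pos: [0.5243, -0.1723, 0.0432]
tcp_rot: [-3.137, -0.168, -0.003]
contact_force: [0.4, -0.5, -1.5]
grip_width: 0.145
time: 11.85
tcp_pos: [0.5242, -0.1723, 0.0412]
tcp_rot: [-3.137, -0.168, -0.003]
contact_force: [0.4, -0.1, -1.1]
grip_width: 0.142
```

```bash
python3 -m crank '[{"travel":[0,0,-0.2],"twist":[0,0,0],"fingers":0.05},{"travel":[0,0,-0.2],"twist":[0,0,0],"fingers":0.05},{"travel":[0,0,0],"twist":[0,0,0],"fingers":0.05},{"travel":[0,0,0],"twist":[0,0,0],"fingers":0.05}]'
python3 -m crank '[{"travel":[0,0,-0.1],"twist":[0,0,0],"fingers":0.05},{"travel":[0,0,-0.1],"twist":[0,0,0],"fingers":0.05},{"travel":[0,0,0],"twist":[0,0,0],"fingers":0.05}]'
```

```text
time: 12.35
tcp_pos: [0.5241, -0.1722, 0.037]
tcp_rot: [-3.137, -0.168, -0.003]
contact_force: [-0.3, 0.0, -1.7]
grip_width: 0.143
time: 12.72
tcp_pos: [0.5241, -0.1722, 0.035]
tcp_rot: [-3.137, -0.168, -0.002]
contact_force: [0.1, -0.4, -1.4]
grip_width: 0.142
```

```bash
python3 -m crank '[{"travel":[0,0,-0.1],"twist":[0,0,0],"fingers":0.05},{"travel":[0,0,0],"twist":[0,0,0],"fingers":0.05},{"travel":[0,0,0],"twist":[0,0,0],"fingers":0.05}]'
python3 -m crank '[{"travel":[0,0,-0.1],"twist":[0,0,0],"fingers":0.05},{"travel":[0,0,0],"twist":[0,0,0],"fingers":0.05},{"travel":[0,0,0],"twist":[0,0,0],"fingers":0.05}]'
```

```text
time: 13.1
tcp_pos: [0.5241, -0.1722, 0.034]
tcp_rot: [-3.137, -0.168, -0.003]
contact_force: [-0.3, -0.5, -0.6]
grip_width: 0.147
time: 13.48
tcp_pos: [0.5242, -0.1722, 0.0331]
tcp_rot: [-3.137, -0.168, -0.003]
contact_force: [1.0, 0.1, -0.0]
grip_width: 0.146
```

Force went from about −1.5 N (board weight) to about 0, so it is touching the mat. One more small step, then release slowly.

```bash
python3 -m crank '[{"travel":[0,0,-0.05],"twist":[0,0,0],"fingers":0.05},{"travel":[0,0,0],"twist":[0,0,0],"fingers":0.05},{"travel":[0,0,0],"twist":[0,0,0],"fingers":0.05}]'
python3 -m crank '[{"travel":[0,0,0],"twist":[0,0,0],"fingers":0.2},{"travel":[0,0,0],"twist":[0,0,0],"fingers":0.3},{"travel":[0,0,0],"twist":[0,0,0],"fingers":0.45},{"travel":[0,0,0],"twist":[0,0,0],"fingers":0.5},{"travel":[0,0,0],"twist":[0,0,0],"fingers":0.5}]'
python3 - <<'E'
from h import *
p=robot.camera("scene");save(p,"s9.png",(190,150,380,320),4)
p=robot.camera("wrist");save(p,"w9.png")
E
```

```text
time: 13.85
tcp_pos: [0.5244, -0.1722, 0.0328]
tcp_rot: [3.137, 0.168, 0.004]
contact_force: [1.6, 2.7, 4.6]
grip_width: 0.148
time: 14.48
tcp_pos: [0.5241, -0.1722, 0.0325]
tcp_rot: [-3.137, -0.168, -0.003]
contact_force: [-0.6, 0.2, -0.4]
grip_width: 0.491
```

View pics/w9.png

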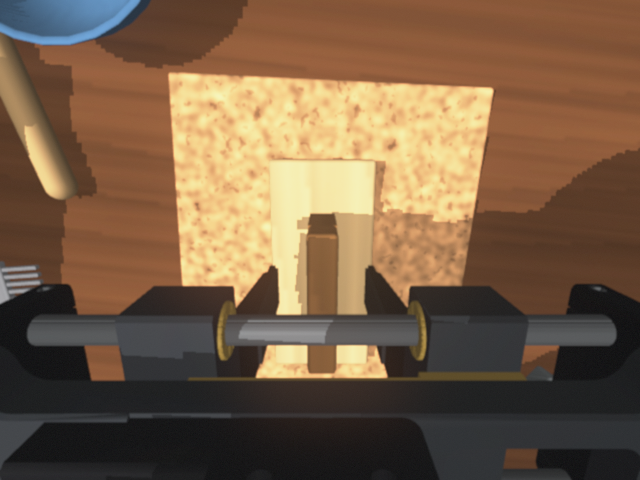

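The fingers (at u≈270 and 370) are clear of the bar at u≈322. I retreat straight up.

```bash
python3 -m crank '[{"travel":[0,0,1],"twist":[0,0,0],"fingers":0.5},{"travel":[0,0,2],"twist":[0,0,0],"fingers":0.5},{"travel":[0,0,3],"twist":[0,0,0],"fingers":0.5},{"travel":[0,0,5],"twist":[0,0,0],"fingers":0.5},{"travel":[0,0,5],"twist":[0,0,0],"fingers":0.5}]'
python3 -m crank '[{"travel":[-4,0,4],"twist":[0,0,0],"fingers":0.5},{"travel":[-4,0,3],"twist":[0,0,0],"fingers":0.5},{"travel":[0,0,0],"twist":[0,0,0],"fingers":0.5},{"travel":[0,0,0],"twist":[0,0,0],"fingers":0.5}]'
python3 - <<'E'
from h import *
st=robot.observe();p=robot.camera("wrist");save(p,"w10.png")
for t in["board_handle","board_middle","mat"]:
    for d in robot.pinpoint(p,t): print(t,d["confidence"],cam2w(p,d["at"],st).round(3))
p=robot.camera("scene");save(p,"s10.png")
E
```

```text
time: 15.2
tcp_pos: [0.5238, -0.1721, 0.1947]
tcp_rot: [-3.137, -0.168, -0.003]
contact_force: [0.5, -0.7, -0.2]
grip_width: 0.503
time: 15.7
tcp_pos: [0.4444, -0.1723, 0.2628]
tcp_rot: [3.137, 0.168, 0.004]
contact_force: [-0.5, -0.2, -0.5]
grip_width: 0.5
board_handle 0.88 [0.365 0.147 0.01 ]
board_handle 0.66 [ 0.527 -0.174  0.05 ]
board_middle 0.82 [ 0.527 -0.177  0.006]
board_middle 0.75 [0.352 0.182 0.024]
```

View pics/s10.png

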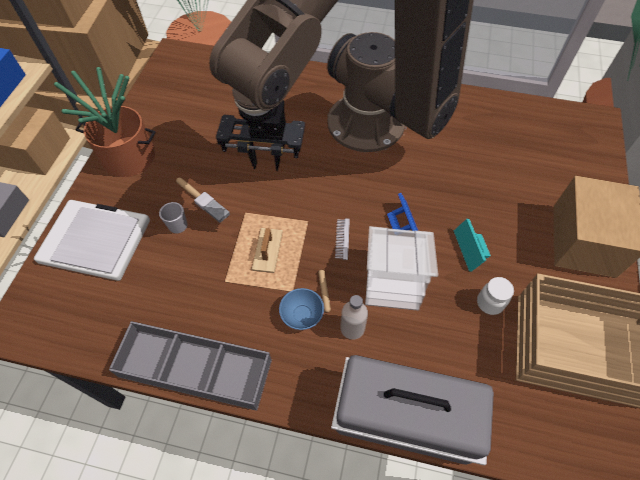

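View pics/w10.png

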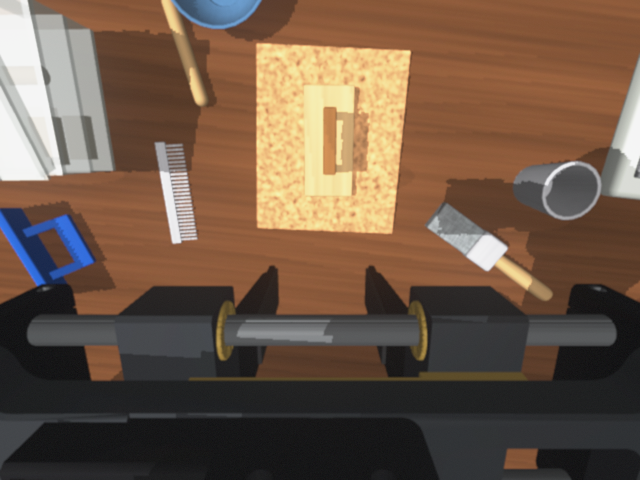

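The board lies flat, handle up, in the middle of the mat: at (267,248) in the scene view and (329,140) in the wrist view. The arm is clear of it and the bystanders look unmoved. I hand the job in.

```bash
python3 -c "
from bench import robot
print(robot.finish_job())"
```

```text
the job is handed in; nothing more can be done
None
```

The board is out of the tray and lies flat, handle up, in the middle of the cork mat. I handed the job in at about 16 s of the 67 s allowed; it reports no verdict.

**What I did:** I gripped the wooden handle and raised the board 2 mm inside the tray. I turned it square by about 0.59 rad, moved it 7 mm across to the middle of the opening, and lifted it out along the tray's normal. Then I levelled it, lowered it in 1–2 mm steps until it touched the mat, and let go.

**Last checks:**
- **Position:** the pictures put the handle at (0.527, −0.174, 0.050), against a mat middle of about (0.523, −0.173). That is within about 5 mm.
- **Forces:** the readings at the end of each move stayed below about 6 N, with the highest at touchdown. I have no direct measure of the board against the acrylic.
- **Bystanders:** they look unmoved by eye in the last pictures; I did not measure their positions again.

**Disagreements:**
- **Sideways offset:** my first fit put the board 4 mm off the middle of the opening. The close wrist view gave 7 mm; I used that, and a second look showed the board centred within 0.5 mm.
- **Tilt error:** my model of the tier applied the tilt and yaw in the wrong order, so the tool leaned about 0.04 rad to the tray while turning and lifting. The board still came out with no rise in force.
- **Mat not found:** the detector did not report the mat in the last wrist picture, so the mat's middle comes from its corners in the earlier top view.

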